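# Slide a nose-heavy lap-plate board across the gap between two polishing stands

### The job

Slide the plywood board that carries the steel lap plate off the plain stand, over the gap and onto the other stand until it lies fully home, square and central against that stand's end stop, then leave it there. The plate makes the board nose-heavy, so keep its tail pressed down while the nose crosses, and once the nose is well over on the other stand push it home without pressing the tail down: neither end may dip into the gap, and the board must not be lifted. Work slowly, never press or push harder than about 2 kg's weight, and leave the other things on the bench alone.

Things in the scene. Friction and masses are not known exactly. Their poses are not given: they have to be found in the camera images.
- tail_pad (a point): Centre of the top of the stiff rubber strip across the board's tail: 116 (x) by 36 mm (y), its top 16 mm above the board's underside, its centre 22 mm ahead of the tail face. Axes as the board. Fingertips pressed on it with about 10 N (closed; nothing to grasp) drag the board, with a little slip; it turns under them, so swing the tail aside to steer. 1 mm of height changes the press by 10 N or more: hold it by reading the force.
- board_mid (a point): Centre of the plywood board, half-way up: 220 mm long (y, nose at +y), 130 wide, 14 thick, flat on the plain stand, nose up to 35 mm out over the gap. Carries a dark steel disc, 100 mm across, 10 high, centre 52 mm ahead of this point. In all 0.73 to 0.99 kg, its weight acts 73 mm behind the nose. Slides with friction about 0.12. 5 to 10 N on the tail strip keep the nose from dipping in the gap.
- nose (a point): Middle of the board's leading end, at the level of its underside; 110 mm ahead of the board's middle. Axes as the board. The last 16 mm of the underside are bevelled up by 4 mm.
- near_stand: Plain low stand, steel top with two white plastic slide strips, green legs: 160 mm wide (x), 240 mm long (y), top 60 mm above the bench. Origin: centre of its footprint at bench level. Its +y end (120 mm from the origin) is the near side of the gap. Does not move.
- far_stand: The other stand, same size and same height of top (60 mm above the bench), with an end stop. Origin: centre of its footprint at bench level; y points from the gap to the stop, about the same way as the plain stand's y. Its -y end (120 mm from the origin, bevelled by 3 mm) is the far side of the gap. The gap is 100 to 115 mm. Does not move.
- stop_face (a point): Middle of the face of the end stop, a green steel bar 150 mm wide and 22 mm high across the end of the other stand, at the level of the stand's top; 108 mm along y from the stand's origin. Axes as that stand. The board is home when its nose touches this face; its tail face is then 112 mm behind the stand's origin.
- paste_jar: White jar with a steel lid, 64 mm across, 85 mm tall, standing past the stop end of the other stand. Origin at its underside. Leave alone.
- polish_tin: Steel tin, 72 mm across, 70 mm tall. Origin at its underside. Leave alone.
- stone_block: Grey dressing stone, 50 x 90 x 35 mm. Origin at its underside. Leave alone.
- board: The same board as a whole; its origin is the centre of its underside, axes as above.

How it is judged:
On the way:
1. the nose has crossed the gap level and rests on the other stand, at least 5 mm past its edge (y of nose in the frame of far_stand above -0.115 m and z of nose in the frame of far_stand above 0.0575 m), for 0.1 s.
At the end, for the whole second after the job is handed in: The board lies flat on the other stand, its nose within 4 mm of the stop face, within 20 mm of the stand's middle line sideways and within 0.06 rad of square (y of nose in the frame of stop_face between -0.004 and 0.004 m and x of board_mid in the frame of far_stand between -0.02 and 0.02 m and angle between the y axis of board_mid and the y axis of far_stand, either way round below 0.06 rad and z of board_mid in the frame of far_stand between 0.064 and 0.07 m and angle between board_mid's own z axis and vertical below 0.02 rad); the robot touches nothing.
It fails at once if an end of the board dips into the gap, or the board is tipped (more than 0.05 rad, about 5 mm at an end) or drops (angle between board_mid's own z axis and vertical above 0.05 rad or height (world z) of board_mid below 0.06 m).
It fails at once if the board is lifted by more than 8 mm (height (world z) of board_mid above 0.075 m).
It fails at once if the robot presses or pushes on the board with more than 30 N (contact force between any of the fingers, the arm and board above 30 N).
It fails at once if the board is shoved faster than 0.25 m/s (linear speed of board above 0.25 m/s).
It fails at once if a bystander is moved by more than 15 mm (distance of any of paste_jar, polish_tin, stone_block from where it was at the start of the episode above 0.015 m).
It also fails if it takes over 72 s, if anything falls off the work surface, if the arm or the gripper's body presses on something with over 40 N, if the wrist force passes 120 N, or if a joint passes its speed limit or range.

### The arm

A 7-joint arm with a two-finger parallel gripper is mounted at the origin on the work surface. World frame = base frame: x ahead of the robot, y to its left, z up, the work surface at z = 0. Lengths are in m, angles in rad, forces in N, time in s.
With the tool pointing down it reaches from about 0.4 to 0.85 m from the base axis. Payload 4.5 kg.
Tool frame: the origin (TCP) lies midway between the tips of the shut fingers; the grasp point (between the pads) lies 19 mm behind it; z points along the fingers, y is the direction in which the jaws open and shut (so a half turn about z gives the same grasp; the last joint's range is limited). The gripper opens to 88 mm and grips with 3 to 60 N. Pads are 18 mm wide; open, the fingers measure 123 mm over their backs; the gripper's body (75 mm by 187 mm) begins 45 mm behind the grasp point.
Start: joints at [1.301, 0.689, -0.195, 1.565, 0.157, 0.902, -0.215], TCP at [0.187, -0.596, 0.239] pointing down, gripper open.
Joint ranges: [-3.01, 3.01], [-0.46, 2.08], [-1.47, 1.51], [0.13, 2.56], [-1, 4.14], [0.04, 2.09], [-2.66, 2.66]. Speed limits (rad/s): [2.57, 2.57, 3.14, 3.14, 3.14, 3.14, 3.14].

### API

Orientations are given as a unit quaternion [x, y, z, w].
In Python, from plant import r gives the robot as it stands.
- The arm moves only by the tool play_rows, never from a script. Its argument "targets" is a list of rows, each an object of numbers: "jaw": the closure, from 0 (fully open) to 1 (shut); "dx", "dy", "dz": the shift along the tool's x, y, z in m; "yaw": the turn about the tool's z in rad. A call has exactly 5 rows; each row shifts and turns the pose as measured when the row begins, along the tool's axes as they then stand; what a row does not reach is not made up. A row lasts 1/10 s, in which the tool goes at most 50 mm and 8.59 degrees, less where a joint would pass 70% of its speed; a pose out of reach is approached as far as the arm can. A call with a gripper value outside its range is refused whole. The fingers move at their own pace and stop on an object; "squeeze" is the grip in N (left out, the last holds). Time passes only in rows, so rows that do not move let the fingers close, or fill a call up. It gives the time, the measured TCP pose, the force and the opening at its end, in the units of the state.
- r.get_state(): the state, without advancing time (a new reading comes with each control period).
- r.snapshot(name): name is "side" or "top"; returns a dict with "frame" (384x512x3 uint8, red, green, blue), "z_map" (384x512 float32, m along the optical axis (not along the pixel's ray), 0 where there is no reading), "mtx" (3x3 intrinsics, pixels), "dist_coeffs" ([k1, k2, p1, p2, k3] as OpenCV has them; the pictures are not rectified), "position" and "orientation" of the camera in the world. Camera axes: x right, y up, looking along -z (the intrinsics and any distortion apply to the point x, -y, -z); pixel columns grow to the right and rows downward; lengths in m; the calibration is good to about 2 mm. A picture is of the moment at which its call begins.
- r.finish_job(): hands the job in, once; it reports no verdict.
The state is a dict: "clock": time; "q": joint angles; "qd": joint speeds; "joint_torque": joint torques, N m; "tool_pos": TCP position; "eef_rot": TCP orientation; "contact_force": force on the tool from outside, world axes, zero at the start; "moment": the same for the moment, N m; "opening": opening from 0.0 (shut) to 1.0 (fully open).
Only numpy, scipy, OpenCV 4.12 (cv2) and the standard library are available. Lean on these libraries where they do the work, as an engineer would, in place of code of your own. Each camera call takes 0.05 s, during which the arm holds its last target.

## Working session

There is one attempt and no reset: what is moved stays moved. The work goes in short steps, Python scripts to look and compute and a tool call to move; the robot and the scene stay as the last step left them, time stands still between calls to the robot, and variables do not carry over. Pictures are saved under pics/ and viewed, and the job is handed in when it is done.

Besides the shell and the picture viewer there is one more tool, called after "Call:" by a JSON object that holds its "name" and its "arguments", one argument or row to a line. play_rows: Moves the arm, as the interface text tells. Its arguments: {"type":"object","properties":{"targets":{"type":"array"},"squeeze":{"type":"number"}},"required":["targets"]}

```bash
mkdir -p pics; ls
python3 - <<'E'
from plant import r
import cv2
print(r.get_state())
for n in("side","top"):
    s=r.snapshot(n); cv2.imwrite(f"pics/{n}0.png",s["frame"][...,::-1])
    print(n,s["mtx"],s["dist_coeffs"],s["position"],s["orientation"],(s["z_map"]>0).mean())
E
```

```text
pics
{'clock': 0.0, 'q': array([ 1.30079446,  0.68997542, -0.19448664,  1.56634368,  0.15731434,
        0.90249365, -0.21508454]), 'qd': array([ 0.00013194, -0.00011508,  0.00150863,  0.00046297, -0.00176026,
       -0.00014426,  0.00124673]), 'joint_torque': array([-4.26427032e-04, -5.27568948e+01, -1.26658592e+00, -1.53433120e+01,
       -5.24848409e-02,  6.52545306e-03,  1.68167267e-04]), 'tool_pos': array([ 0.18671491, -0.5957973 ,  0.23791478]), 'eef_rot': array([ 9.88478177e-01,  1.51360685e-01, -2.17637803e-04, -8.88186307e-04]), 'contact_force': array([ 0.60399502, -0.27045169,  0.61827806]), 'moment': array([ 0.02434474, -0.01967429, -0.03505628]), 'opening': 1.00282645750424}
side [[386.67807356   0.         251.88827472]
 [  0.         386.67807356 192.44461401]
 [  0.           0.           1.        ]] [0.04016455 0.         0.         0.         0.        ] [0.49143185 0.70441565 0.84110791] [-0.0354119   0.36069646  0.9297266  -0.06521131] 0.995880126953125
top [[466.30875688   0.         251.26572626]
 [  0.         466.30875688 198.45221797]
 [  0.           0.           1.        ]] [-0.06035242  0.          0.          0.          0.        ] [4.62376334e-01 1.09230682e-03 1.39541704e+00] [-0.04176567  0.04568329  0.71429453 -0.69710257] 0.9961903889973959
```

View pics/top0.png

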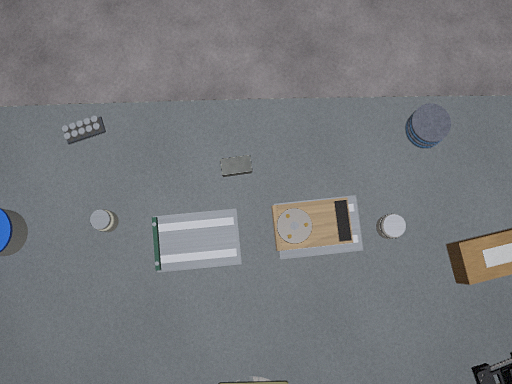

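View pics/side0.png

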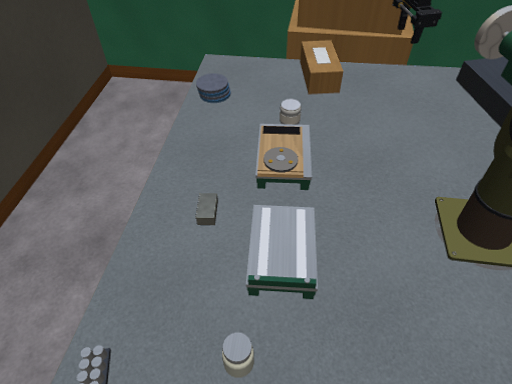

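The top view shows the far stand with its green stop at about (155,243). The board is on the near stand at about (315,223), with the dark strip at (343,221) and the tin at (392,226). Next I'll measure them.

```bash
cat > h.py <<'E'
import numpy as np, cv2
from scipy.spatial.transform import Rotation as R
def cloud(s):
    h,w=s["z_map"].shape
    u,v=np.meshgrid(np.arange(w),np.arange(h))
    n=cv2.undistortPoints(np.stack([u,v],-1).reshape(-1,1,2).astype(np.float64),s["mtx"],s["dist_coeffs"]).reshape(h,w,2)
    z=s["z_map"]
    P=np.stack([n[...,0]*z,-n[...,1]*z,-z],-1)
    return P@R.from_quat(s["orientation"]).as_matrix().T+s["position"]
def ray(s,px,zp):
    n=cv2.undistortPoints(np.array(px,float).reshape(-1,1,2),s["mtx"],s["dist_coeffs"]).reshape(-1,2)
    d=np.c_[n[:,0],-n[:,1],-np.ones(len(n))]@R.from_quat(s["orientation"]).as_matrix().T
    p=np.array(s["position"]); return (p+d*((zp-p[2])/d[:,2])[:,None])
def rect(s,mask,zp,name=""):
    cs,_=cv2.findContours(mask.astype(np.uint8),cv2.RETR_EXTERNAL,cv2.CHAIN_APPROX_NONE)
    c=max(cs,key=cv2.contourArea)
    p=ray(s,c.reshape(-1,2),zp)[:,:2]
    (cx,cy),(a,b),t=cv2.minAreaRect((p*1000).astype(np.float32))
    # direction of longest axis
    ang=np.deg2rad(t if a>=b else t+90)
    d=np.array([np.cos(ang),np.sin(ang)])
    if abs(d[1])>abs(d[0]): d*=np.sign(d[1])
    else: d*=np.sign(d[0])
    print(name,"ctr",round(cx,1),round(cy,1),"size",round(max(a,b),1),round(min(a,b),1),"dir",d.round(4))
    return np.array([cx,cy]),d
E
python3 - <<'E'
from plant import r
from h import *
s=r.snapshot("top");P=cloud(s);f=s["frame"]
hsv=cv2.cvtColor(f,cv2.COLOR_RGB2HSV)
Z=P[...,2]
for px in [(190,240),(325,225),(300,225),(343,221),(155,243),(392,226),(100,220),(235,165),(200,320),(350,208),(282,254)]:
    print(px,P[px[1],px[0]].round(4),f[px[1],px[0]],hsv[px[1],px[0]])
X,Y=P[...,0],P[...,1]
reg=(X>0.2)&(X<0.6)
m=(Z>.045)&reg&(Y>.0)&(Y<.36); rect(s,m,.06,"far")
m=(Z>.045)&reg&(Y<-.02)&(Y>-.32); rect(s,m,.06,"near")
b=m&(Z>.067); rect(s,b,.074,"board z")
g=(hsv[...,1]>60)&(hsv[...,0]<25)&m; rect(s,g,.074,"wood")
d=m&(hsv[...,2]<60);rect(s,d,.076,"strip")
gs=(hsv[...,0]>60)&(hsv[...,0]<95)&(hsv[...,1]>100)&(Y>0.05)&reg&(Z>.045);rect(s,gs,.082,"stop")
w=(hsv[...,2]>190)&(hsv[...,1]<40)&reg&(Y>0)&(Y<.36)
cs,_=cv2.findContours(w.astype(np.uint8),0,1)
for c in cs:
  if cv2.contourArea(c)>100:
    mm=np.zeros(w.shape,np.uint8);cv2.drawContours(mm,[c],-1,1,-1);rect(s,mm,.06,"white")
E
```

```text
(190, 240) [0.513  0.1694 0.0615] [152 155 164] [113  19 164]
(325, 225) [ 0.5457 -0.2162  0.0722] [160 142 119] [ 17  65 160]
(300, 225) [ 0.5468 -0.1438  0.0823] [160 157 153] [ 17  11 160]
(343, 221) [ 0.5558 -0.2682  0.0723] [59 54 53] [ 5 26 59]
(155, 243) [0.5059 0.265  0.084 ] [ 63 100  87] [ 79  94 100]
(392, 226) [ 0.5379 -0.4087  0.0717] [172 176 183] [109  15 183]
(100, 220) [0.574  0.4207 0.0872] [150 155 162] [108  19 162]
(235, 165) [0.7324 0.0372 0.0364] [115 119 116] [ 68   9 119]
(200, 320) [0.2807 0.15   0.0033] [112 118 123] [104  23 123]
(350, 208) [ 0.5937 -0.2929  0.0597] [198 200 205] [111   9 205]
(282, 254) [ 0.4669 -0.0917  0.0642] [144 145 153] [117  15 153]
far ctr 512.9 152.9 size 245.8 160.6 dir [-0.0731  0.9973]
near ctr 535.9 -193.8 size 246.3 148.1 dir [-0.0805  0.9968]
board z ctr 545.3 -179.3 size 220.4 122.1 dir [-0.068   0.9977]
wood ctr 546.9 -178.1 size 217.7 121.2 dir [-0.0819  0.9966]
strip ctr 551.5 -266.6 size 98.2 32.5 dir [0.9956 0.0933]
stop ctr 441.7 260.0 size 0.0 0.0 dir [1. 0.]
white ctr 468.6 146.3 size 214.9 21.3 dir [-0.0714  0.9975]
white ctr 558.3 153.0 size 216.2 21.1 dir [-0.0732  0.9973]
```

```bash
cat > meas.py <<'E'
from plant import r
from h import *
def go(save=None):
    s=r.snapshot("top");P=cloud(s);f=s["frame"]
    if save: cv2.imwrite(save,f[...,::-1])
    hsv=cv2.cvtColor(f,cv2.COLOR_RGB2HSV)
    X,Y,Z=P[...,0],P[...,1],P[...,2]
    reg=(X>0.38)&(X<0.66)&(Y>-.34)&(Y<.36)
    m=(Z>.045)&reg
    rect(s,m&(Y>0),.06,"far"); rect(s,m&(Y<-.02),.06,"near")
    rect(s,m&(Z>.067)&(Y<.2),.074,"board z")
    g=(hsv[...,1]>45)&(hsv[...,0]<25)&m; rect(s,g,.074,"wood")
    d=m&(hsv[...,2]<75)&(Z>.066)&(Z<.095);rect(s,d,.076,"strip")
    gs=(hsv[...,0]>65)&(hsv[...,0]<95)&(hsv[...,1]>70)&(Y>0.15)&m;rect(s,gs,.082,"stop")
if __name__=="__main__": go()
E
python3 meas.py
```

```text
far ctr 512.4 152.7 size 245.6 162.1 dir [-0.0703  0.9975]
near ctr 542.1 -193.3 size 246.3 160.4 dir [-0.0823  0.9966]
board z ctr 550.0 -179.4 size 221.1 134.0 dir [-0.0843  0.9964]
wood ctr 550.6 -178.1 size 219.1 129.1 dir [-0.0819  0.9966]
strip ctr 558.3 -265.9 size 113.3 33.4 dir [0.9957 0.0923]
stop ctr 505.6 264.2 size 101.2 14.3 dir [0.9986 0.0536]
```

Far stand: origin about (0.513, 0.149), heading 0.072. Board: centre about (0.550, -0.178), heading 0.083. The pad is at (0.558, -0.266) and the gap works out at about 106 mm. I'll use half-open fingers across the board for yaw control, and turn the tool so its x points forward along the board.

Call:
{"name": "play_rows", "arguments": {
  "targets": [
    {"jaw": 0.5,"dx": 0,"dy": 0,"dz": 0,"yaw": -0.14},
    {"jaw": 0.5,"dx": 0,"dy": 0,"dz": 0,"yaw": -0.14},
    {"jaw": 0.5,"dx": 0,"dy": 0,"dz": 0,"yaw": -0.14},
    {"jaw": 0.5,"dx": 0,"dy": 0,"dz": 0,"yaw": -0.14},
    {"jaw": 0.5,"dx": 0,"dy": 0,"dz": 0,"yaw": -0.14}
  ],
  "squeeze": 20
}}

```text
clock: 0.7
tool_pos: [0.1865, -0.5951, 0.237]
eef_rot: [0.87, 0.493, -0.0, -0.002]
contact_force: [-0.6, -0.3, -0.3]
opening: 0.565
```

Call:
{"name": "play_rows", "arguments": {
  "targets": [
    {"jaw": 0.5,"dx": 0,"dy": 0,"dz": 0,"yaw": -0.14},
    {"jaw": 0.5,"dx": 0,"dy": 0,"dz": 0,"yaw": -0.14},
    {"jaw": 0.5,"dx": 0,"dy": 0,"dz": 0,"yaw": -0.14},
    {"jaw": 0.5,"dx": 0,"dy": 0,"dz": 0,"yaw": -0.14},
    {"jaw": 0.5,"dx": 0,"dy": 0,"dz": 0,"yaw": -0.1}
  ]
}}

```text
clock: 1.2
tool_pos: [0.1854, -0.5945, 0.2358]
eef_rot: [0.653, 0.758, 0.001, -0.003]
contact_force: [-0.6, 0.2, -0.2]
opening: 0.502
```

Call:
{"name": "play_rows", "arguments": {
  "targets": [
    {"jaw": 0.5,"dx": 0,"dy": 0,"dz": 0,"yaw": 0.06},
    {"jaw": 0.5,"dx": 0.015,"dy": 0.02,"dz": 0,"yaw": 0},
    {"jaw": 0.5,"dx": 0.025,"dy": 0.032,"dz": 0,"yaw": 0},
    {"jaw": 0.5,"dx": 0.025,"dy": 0.032,"dz": 0,"yaw": 0},
    {"jaw": 0.5,"dx": 0.025,"dy": 0.032,"dz": 0,"yaw": 0}
  ]
}}

```text
clock: 1.7
tool_pos: [0.2877, -0.4981, 0.2329]
eef_rot: [0.682, 0.732, -0.001, -0.005]
contact_force: [0.3, -0.4, -0.1]
opening: 0.498
```

Call:
{"name": "play_rows", "arguments": {
  "targets": [
    {"jaw": 0.5,"dx": 0.025,"dy": 0.032,"dz": 0,"yaw": 0},
    {"jaw": 0.5,"dx": 0.025,"dy": 0.032,"dz": 0,"yaw": 0},
    {"jaw": 0.5,"dx": 0.025,"dy": 0.032,"dz": 0,"yaw": 0},
    {"jaw": 0.5,"dx": 0.025,"dy": 0.032,"dz": 0,"yaw": 0},
    {"jaw": 0.5,"dx": 0.025,"dy": 0.032,"dz": 0,"yaw": 0}
  ]
}}

```text
clock: 2.2
tool_pos: [0.4426, -0.3568, 0.2316]
eef_rot: [0.683, 0.731, -0.002, -0.005]
contact_force: [0.4, 0.4, -0.8]
opening: 0.502
```

Call:
{"name": "play_rows", "arguments": {
  "targets": [
    {"jaw": 0.5,"dx": 0.02,"dy": 0.03,"dz": 0,"yaw": -0.01},
    {"jaw": 0.5,"dx": 0.02,"dy": 0.03,"dz": 0.02,"yaw": 0},
    {"jaw": 0.5,"dx": 0.02,"dy": 0.03,"dz": 0.02,"yaw": 0},
    {"jaw": 0.5,"dx": 0.012,"dy": 0.015,"dz": 0.02,"yaw": 0},
    {"jaw": 0.5,"dx": 0.003,"dy": 0.003,"dz": 0.01,"yaw": 0}
  ]
}}

```text
clock: 2.7
tool_pos: [0.5539, -0.2641, 0.1605]
eef_rot: [0.676, 0.737, 0.001, -0.003]
contact_force: [0.1, -0.2, -0.4]
opening: 0.504
```

Call:
{"name": "play_rows", "arguments": {
  "targets": [
    {"jaw": 0.5,"dx": 0,"dy": 0,"dz": 0.0,"yaw": 0},
    {"jaw": 0.5,"dx": 0,"dy": 0,"dz": 0,"yaw": 0},
    {"jaw": 0.5,"dx": 0,"dy": 0,"dz": 0,"yaw": 0},
    {"jaw": 0.5,"dx": 0,"dy": 0,"dz": 0,"yaw": 0},
    {"jaw": 0.5,"dx": 0,"dy": 0,"dz": 0,"yaw": 0}
  ]
}}

```text
clock: 3.2
tool_pos: [0.5504, -0.269, 0.1613]
eef_rot: [0.678, 0.735, -0.001, -0.003]
contact_force: [-0.5, -0.2, -0.1]
opening: 0.498
```

Call:
{"name": "play_rows", "arguments": {
  "targets": [
    {"jaw": 0.5,"dx": 0.001,"dy": 0.004,"dz": 0.02,"yaw": 0},
    {"jaw": 0.5,"dx": 0.001,"dy": 0.003,"dz": 0.02,"yaw": 0},
    {"jaw": 0.5,"dx": 0,"dy": 0,"dz": 0.015,"yaw": 0},
    {"jaw": 0.5,"dx": 0,"dy": 0,"dz": 0.005,"yaw": 0},
    {"jaw": 0.5,"dx": 0,"dy": 0,"dz": 0,"yaw": 0}
  ]
}}

```text
clock: 3.7
tool_pos: [0.5572, -0.2706, 0.1023]
eef_rot: [0.68, 0.733, -0.001, 0.0]
contact_force: [0.7, -0.2, 1.3]
opening: 0.501
```

Run:
```python
from plant import r
import cv2
print(r.get_state()["tool_pos"])
for n in("side","top"):
    s=r.snapshot(n); f=s["frame"][...,::-1]
    f=f[90:220,200:360] if n=="side" else f[170:280,250:420]
    cv2.imwrite(f"pics/{n}1.png",cv2.resize(f,None,fx=4,fy=4))
```

```text
[ 0.55717821 -0.27063476  0.10234776]
```

View pics/side1.png

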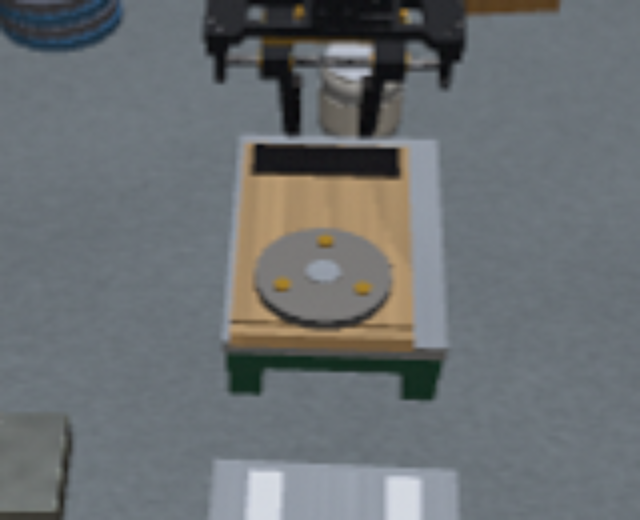

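View pics/top1.png

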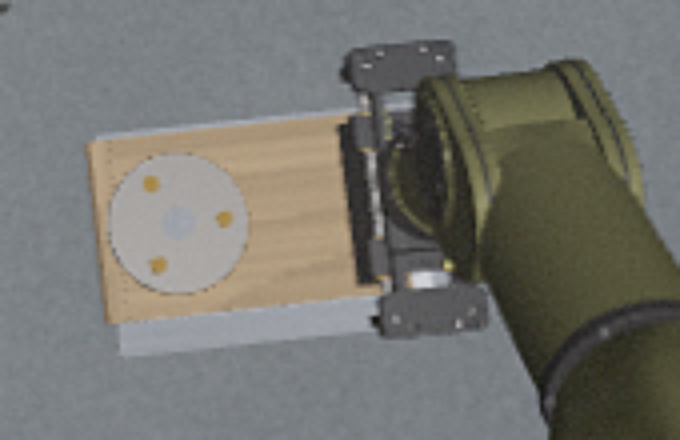

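In the side view the two fingers hang over the strip, which spans pixels 255–400, and are nearly centred on it. Descending now.

Call:
{"name": "play_rows", "arguments": {
  "targets": [
    {"jaw": 0.5,"dx": 0.003,"dy": 0,"dz": 0.008,"yaw": 0},
    {"jaw": 0.5,"dx": 0.002,"dy": 0,"dz": 0.006,"yaw": 0},
    {"jaw": 0.5,"dx": 0.001,"dy": 0,"dz": 0.003,"yaw": 0},
    {"jaw": 0.5,"dx": 0,"dy": 0,"dz": 0.001,"yaw": 0},
    {"jaw": 0.5,"dx": 0,"dy": 0,"dz": 0.001,"yaw": 0}
  ]
}}

```text
clock: 4.3
tool_pos: [0.5585, -0.2643, 0.0846]
eef_rot: [0.68, 0.733, -0.0, 0.002]
contact_force: [0.4, -0.1, 0.8]
opening: 0.498
```

Call:
{"name": "play_rows", "arguments": {
  "targets": [
    {"jaw": 0.5,"dx": 0,"dy": 0,"dz": 0.0015,"yaw": 0},
    {"jaw": 0.5,"dx": 0,"dy": 0,"dz": 0.0015,"yaw": 0},
    {"jaw": 0.5,"dx": 0,"dy": 0,"dz": 0.0015,"yaw": 0},
    {"jaw": 0.5,"dx": 0,"dy": 0,"dz": 0.001,"yaw": 0},
    {"jaw": 0.5,"dx": 0,"dy": 0,"dz": 0.0005,"yaw": 0}
  ]
}}

```text
clock: 4.8
tool_pos: [0.5587, -0.2647, 0.0783]
eef_rot: [0.68, 0.733, -0.0, 0.003]
contact_force: [0.1, -0.4, -0.4]
opening: 0.5
```

Call:
{"name": "play_rows", "arguments": {
  "targets": [
    {"jaw": 0.5,"dx": 0,"dy": 0,"dz": 0.0005,"yaw": 0},
    {"jaw": 0.5,"dx": 0,"dy": 0,"dz": 0.0005,"yaw": 0},
    {"jaw": 0.5,"dx": 0,"dy": 0,"dz": 0.0005,"yaw": 0},
    {"jaw": 0.5,"dx": 0,"dy": 0,"dz": 0.0003,"yaw": 0},
    {"jaw": 0.5,"dx": 0,"dy": 0,"dz": 0.0002,"yaw": 0}
  ]
}}

```text
clock: 5.3
tool_pos: [0.5588, -0.2648, 0.0766]
eef_rot: [0.68, 0.733, -0.0, 0.003]
contact_force: [-1.0, -0.3, 2.1]
opening: 0.506
```

Call:
{"name": "play_rows", "arguments": {
  "targets": [
    {"jaw": 0.5,"dx": 0,"dy": 0,"dz": 0.0003,"yaw": 0},
    {"jaw": 0.5,"dx": 0,"dy": 0,"dz": 0.0003,"yaw": 0},
    {"jaw": 0.5,"dx": 0,"dy": 0,"dz": 0.0003,"yaw": 0},
    {"jaw": 0.5,"dx": 0,"dy": 0,"dz": 0.0002,"yaw": 0},
    {"jaw": 0.5,"dx": 0,"dy": 0,"dz": 0.0002,"yaw": 0}
  ]
}}

```text
clock: 5.8
tool_pos: [0.5592, -0.2648, 0.0766]
eef_rot: [0.68, 0.733, -0.0, 0.003]
contact_force: [-0.8, 0.2, 6.1]
opening: 0.503
```

Call:
{"name": "play_rows", "arguments": {
  "targets": [
    {"jaw": 0.5,"dx": 0,"dy": 0,"dz": 0.0003,"yaw": 0},
    {"jaw": 0.5,"dx": 0,"dy": 0,"dz": 0.0003,"yaw": 0},
    {"jaw": 0.5,"dx": 0,"dy": 0,"dz": 0.0003,"yaw": 0},
    {"jaw": 0.5,"dx": 0,"dy": 0,"dz": 0.0003,"yaw": 0},
    {"jaw": 0.5,"dx": 0,"dy": 0,"dz": 0.0003,"yaw": 0}
  ]
}}

```text
clock: 6.3
tool_pos: [0.5598, -0.265, 0.0767]
eef_rot: [0.68, 0.733, 0.0, 0.004]
contact_force: [-1.7, 0.5, 6.5]
opening: 0.502
```

Call:
{"name": "play_rows", "arguments": {
  "targets": [
    {"jaw": 0.5,"dx": 0.001,"dy": 0,"dz": 0.0004,"yaw": 0},
    {"jaw": 0.5,"dx": 0.002,"dy": -0.0001,"dz": 0.0004,"yaw": 0},
    {"jaw": 0.5,"dx": 0.002,"dy": -0.0001,"dz": 0.0004,"yaw": 0},
    {"jaw": 0.5,"dx": 0.002,"dy": -0.0001,"dz": 0.0004,"yaw": 0},
    {"jaw": 0.5,"dx": 0.002,"dy": -0.0001,"dz": 0.0004,"yaw": 0}
  ]
}}

```text
clock: 6.8
tool_pos: [0.5609, -0.2615, 0.0768]
eef_rot: [0.681, 0.732, -0.001, 0.009]
contact_force: [0.0, -1.5, 5.9]
opening: 0.499
```

Call:
{"name": "play_rows", "arguments": {
  "targets": [
    {"jaw": 0.5,"dx": 0.003,"dy": -0.0005,"dz": 0.0004,"yaw": 0},
    {"jaw": 0.5,"dx": 0.003,"dy": -0.0005,"dz": 0.0004,"yaw": 0},
    {"jaw": 0.5,"dx": 0.003,"dy": -0.0005,"dz": 0.0004,"yaw": 0},
    {"jaw": 0.5,"dx": 0.003,"dy": -0.0005,"dz": 0.0004,"yaw": 0},
    {"jaw": 0.5,"dx": 0.003,"dy": -0.0005,"dz": 0.0004,"yaw": 0}
  ]
}}

```text
clock: 7.3
tool_pos: [0.5606, -0.2526, 0.0771]
eef_rot: [0.682, 0.731, -0.002, 0.015]
contact_force: [-0.1, -0.9, 6.2]
opening: 0.501
```

Run:
```python
from plant import r
import cv2
print(r.get_state()["tool_pos"])
s=r.snapshot("side"); f=s["frame"][...,::-1][90:270,200:360]
cv2.imwrite(f"pics/side2.png",cv2.resize(f,None,fx=3,fy=3))
```

```text
[ 0.56055601 -0.2525826   0.07708288]
```

View pics/side2.png

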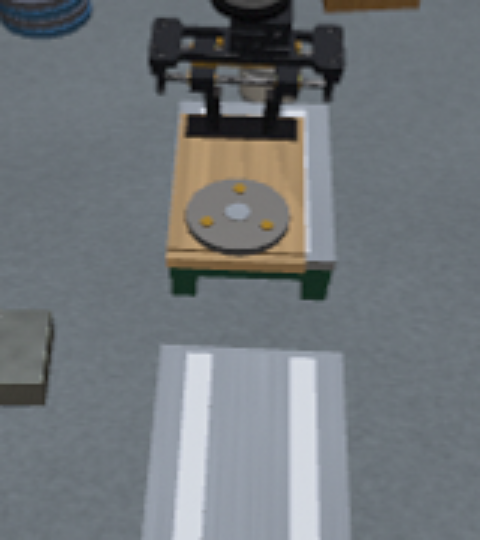

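The fingers sit on the strip and the board is following, with its nose further out over the near edge. I'll continue a bit faster.

Call:
{"name": "play_rows", "arguments": {
  "targets": [
    {"jaw": 0.5,"dx": 0.004,"dy": -0.0006,"dz": 0.0005,"yaw": -0.002},
    {"jaw": 0.5,"dx": 0.005,"dy": -0.0007,"dz": 0.0005,"yaw": -0.002},
    {"jaw": 0.5,"dx": 0.005,"dy": -0.0007,"dz": 0.0005,"yaw": -0.002},
    {"jaw": 0.5,"dx": 0.005,"dy": -0.0007,"dz": 0.0005,"yaw": -0.002},
    {"jaw": 0.5,"dx": 0.005,"dy": -0.0007,"dz": 0.0005,"yaw": -0.002}
  ]
}}

```text
clock: 7.85
tool_pos: [0.5598, -0.2348, 0.0774]
eef_rot: [0.679, 0.734, -0.002, 0.022]
contact_force: [-0.1, -2.1, 7.4]
opening: 0.505
```

Call:
{"name": "play_rows", "arguments": {
  "targets": [
    {"jaw": 0.5,"dx": 0.005,"dy": -0.0009,"dz": 0.0005,"yaw": -0.001},
    {"jaw": 0.5,"dx": 0.005,"dy": -0.0009,"dz": 0.0005,"yaw": -0.001},
    {"jaw": 0.5,"dx": 0.005,"dy": -0.0009,"dz": 0.0005,"yaw": -0.001},
    {"jaw": 0.5,"dx": 0.005,"dy": -0.0009,"dz": 0.0005,"yaw": -0.001},
    {"jaw": 0.5,"dx": 0.005,"dy": -0.0009,"dz": 0.0005,"yaw": -0.001}
  ]
}}

```text
clock: 8.35
tool_pos: [0.5585, -0.216, 0.0777]
eef_rot: [0.678, 0.734, -0.001, 0.03]
contact_force: [-0.4, -2.5, 7.5]
opening: 0.499
```

```bash
cat > chk.py <<'E'
import sys
from plant import r
from h import *
# board position from the disc + wood edges in both views
st=r.get_state(); q=R.from_quat(st["eef_rot"]).as_matrix()
print("tcp",st["tool_pos"].round(4),"xang",np.arctan2(q[1,0],q[0,0]).round(4),"zax",q[:,2].round(3),"F",st["contact_force"].round(1),"clk",st["clock"])
n=sys.argv[1]
for cam in ("top","side"):
    s=r.snapshot(cam);P=cloud(s);f=s["frame"];hsv=cv2.cvtColor(f,cv2.COLOR_RGB2HSV)
    X,Y,Z=P[...,0],P[...,1],P[...,2]
    reg=(X>.4)&(X<.65)&(Y>-.3)&(Y<.27)
    wood=reg&(hsv[...,1]>45)&(hsv[...,0]<25)&(Z>.06)&(Z<.095)
    k=cv2.morphologyEx(wood.astype(np.uint8),cv2.MORPH_CLOSE,np.ones((5,5)))
    pts=P[(wood)&(Z<.079)]
    A=np.c_[pts[:,:2],np.ones(len(pts))]; c=np.linalg.lstsq(A,pts[:,2],rcond=None)[0]
    print(cam,"plane slope",c[:2].round(4),"meanz",pts[:,2].mean().round(4))
    try: rect(s,k,.074,cam+" wood")
    except Exception as e: print(e)
    # nose and side lines: per-row extremes
    cs,_=cv2.findContours(k,0,1); 
    p=ray(s,max(cs,key=cv2.contourArea).reshape(-1,2),.074)[:,:2]; print("  maxY pts",p[:,1].max().round(4),"minY",p[:,1].min().round(4))
    # disc: grey patch at z .084
    d=reg&(hsv[...,1]<40)&(Z>.0785)&(Z<.092)&(Y<.24)
    d=cv2.morphologyEx(d.astype(np.uint8),cv2.MORPH_OPEN,np.ones((5,5)))
    cs,_=cv2.findContours(d,0,1)
    if cs:
        c=max(cs,key=cv2.contourArea); pp=ray(s,cv2.convexHull(c).reshape(-1,2),.084)[:,:2]
        print("  disc",cv2.minEnclosingCircle((pp*1000).astype(np.float32)))
    y0,y1,x0,x1=(160,300,130,400) if cam=="top" else (80,310,190,340)
    cv2.imwrite(f"pics/{cam}{n}.png",cv2.resize(f[y0:y1,x0:x1,::-1],None,fx=2.5,fy=2.5))
E
python3 chk.py 3
```

```text
tcp [ 0.5585 -0.216   0.0777] xang 1.6491 zax [ 0.042 -0.043 -0.998] F [-0.4 -2.5  7.5] clk 8.35
top plane slope [ 0.0017 -0.0072] meanz 0.0742
top wood ctr 556.2 -111.9 size 179.6 129.5 dir [-0.0135  0.9999]
  maxY pts -0.0215 minY -0.2025
  disc ((555.3214111328125, -79.52014923095703), 49.74016189575195)
side plane slope [ 0.0004 -0.0143] meanz 0.0724
side wood ctr 556.8 -123.6 size 227.5 129.6 dir [-0.0048  1.    ]
  maxY pts -0.0096 minY -0.2374
  disc ((555.4471435546875, -73.526123046875), 51.15387725830078)
```

View pics/top3.png

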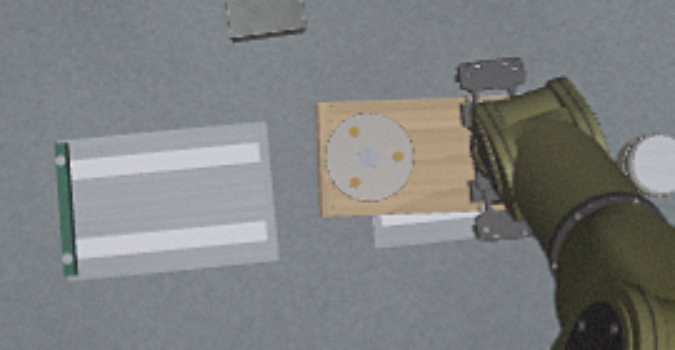

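The top view shows the board has turned clockwise, to a heading of about 0.01 and about 22 mm off line. The tool rolled slightly, so only the -x finger was pressing. The nose is 55 mm out, which is safe to release. I'll lift, shut the fingers, and press again on the +x side to steer it back.

Call:
{"name": "play_rows", "arguments": {
  "targets": [
    {"jaw": 1,"dx": 0,"dy": 0,"dz": -0.003,"yaw": 0},
    {"jaw": 1,"dx": 0,"dy": 0,"dz": -0.012,"yaw": 0},
    {"jaw": 1,"dx": 0,"dy": 0,"dz": -0.012,"yaw": 0},
    {"jaw": 1,"dx": -0.003,"dy": 0.012,"dz": -0.006,"yaw": 0},
    {"jaw": 1,"dx": -0.003,"dy": 0.01,"dz": 0,"yaw": 0}
  ]
}}

```text
clock: 8.95
tool_pos: [0.5785, -0.2172, 0.1144]
eef_rot: [0.678, 0.735, -0.001, 0.029]
contact_force: [-0.4, -0.0, 0.4]
opening: 0.074
```

Call:
{"name": "play_rows", "arguments": {
  "targets": [
    {"jaw": 1,"dx": 0,"dy": 0,"dz": 0,"yaw": 0},
    {"jaw": 1,"dx": 0,"dy": 0,"dz": 0,"yaw": 0},
    {"jaw": 1,"dx": 0,"dy": 0,"dz": 0,"yaw": 0},
    {"jaw": 1,"dx": 0,"dy": 0,"dz": 0,"yaw": 0},
    {"jaw": 1,"dx": 0,"dy": 0,"dz": 0,"yaw": 0}
  ]
}}

```text
clock: 9.45
tool_pos: [0.578, -0.2173, 0.116]
eef_rot: [0.678, 0.735, -0.001, 0.029]
contact_force: [0.0, -1.1, -0.2]
opening: 0.003
```

```bash
python3 chk.py 4
```

```text
tcp [ 0.578  -0.2173  0.116 ] xang 1.6505 zax [ 0.041 -0.041 -0.998] F [ 0.  -1.1 -0.2] clk 9.45
top plane slope [-0.001  -0.0078] meanz 0.0742
top wood ctr 556.5 -112.7 size 183.7 129.5 dir [-0.0121  0.9999]
  maxY pts -0.0208 minY -0.2053
  disc ((556.1907958984375, -78.52279663085938), 49.30433654785156)
side plane slope [ 0.0017 -0.0151] meanz 0.0724
side wood ctr 556.9 -123.6 size 227.6 129.6 dir [-0.0067  1.    ]
  maxY pts -0.0096 minY -0.2371
  disc ((556.1359252929688, -73.0326919555664), 50.4713249206543)
```

View pics/side4.png

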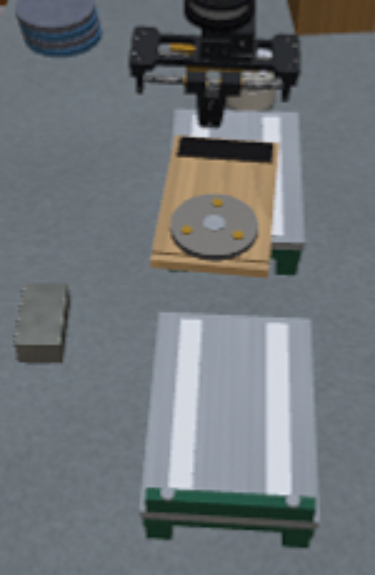

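Call:
{"name": "play_rows", "arguments": {
  "targets": [
    {"jaw": 1,"dx": -0.001,"dy": 0.005,"dz": 0.012,"yaw": 0},
    {"jaw": 1,"dx": -0.001,"dy": 0.004,"dz": 0.012,"yaw": 0},
    {"jaw": 1,"dx": 0,"dy": 0,"dz": 0.006,"yaw": 0},
    {"jaw": 1,"dx": 0,"dy": 0,"dz": 0.001,"yaw": 0},
    {"jaw": 1,"dx": 0,"dy": 0,"dz": 0.0005,"yaw": 0}
  ]
}}

```text
clock: 10.05
tool_pos: [0.589, -0.2198, 0.0808]
eef_rot: [0.678, 0.735, -0.001, 0.028]
contact_force: [-0.3, 0.4, 0.3]
opening: 0.005
```

Call:
{"name": "play_rows", "arguments": {
  "targets": [
    {"jaw": 1,"dx": 0,"dy": 0,"dz": 0.001,"yaw": 0},
    {"jaw": 1,"dx": 0,"dy": 0,"dz": 0.001,"yaw": 0},
    {"jaw": 1,"dx": 0,"dy": 0,"dz": 0.0007,"yaw": 0},
    {"jaw": 1,"dx": 0,"dy": 0,"dz": 0.0005,"yaw": 0},
    {"jaw": 1,"dx": 0,"dy": 0,"dz": 0.0005,"yaw": 0}
  ]
}}

```text
clock: 10.55
tool_pos: [0.5893, -0.22, 0.0775]
eef_rot: [0.678, 0.735, -0.001, 0.028]
contact_force: [0.5, -1.5, 0.4]
opening: 0.006
```

Call:
{"name": "play_rows", "arguments": {
  "targets": [
    {"jaw": 1,"dx": 0,"dy": 0,"dz": 0.0005,"yaw": 0},
    {"jaw": 1,"dx": 0,"dy": 0,"dz": 0.0005,"yaw": 0},
    {"jaw": 1,"dx": 0,"dy": 0,"dz": 0.0005,"yaw": 0},
    {"jaw": 1,"dx": 0,"dy": 0,"dz": 0.0005,"yaw": 0},
    {"jaw": 1,"dx": 0,"dy": 0,"dz": 0.0005,"yaw": 0}
  ]
}}

```text
clock: 11.05
tool_pos: [0.5906, -0.22, 0.0769]
eef_rot: [0.678, 0.735, -0.0, 0.03]
contact_force: [-0.1, 0.4, 5.9]
opening: 0.005
```

Call:
{"name": "play_rows", "arguments": {
  "targets": [
    {"jaw": 1,"dx": 0.003,"dy": 0.0015,"dz": 0.0005,"yaw": 0},
    {"jaw": 1,"dx": 0.004,"dy": 0.0015,"dz": 0.0005,"yaw": 0},
    {"jaw": 1,"dx": 0.004,"dy": 0.0015,"dz": 0.0005,"yaw": 0},
    {"jaw": 1,"dx": 0.004,"dy": 0.0015,"dz": 0.0005,"yaw": 0},
    {"jaw": 1,"dx": 0.004,"dy": 0.0015,"dz": 0.0005,"yaw": 0}
  ]
}}

```text
clock: 11.55
tool_pos: [0.5999, -0.2062, 0.0771]
eef_rot: [0.679, 0.733, -0.001, 0.035]
contact_force: [-0.8, -0.8, 5.5]
opening: 0.007
```

```bash
python3 chk.py 5
```

```text
tcp [ 0.5999 -0.2062  0.0771] xang 1.6463 zax [ 0.051 -0.049 -0.997] F [-0.8 -0.8  5.5] clk 11.55
top plane slope [ 0.0006 -0.0083] meanz 0.0743
top wood ctr 555.7 -99.9 size 179.0 128.9 dir [-0.1182  0.993 ]
  maxY pts -0.0041 minY -0.1905
  disc ((551.7837524414062, -67.97113037109375), 49.14889907836914)
side plane slope [ 0.0044 -0.0138] meanz 0.0725
side wood ctr 557.8 -112.4 size 222.5 129.7 dir [-0.1233  0.9924]
  maxY pts 0.0058 minY -0.2303
  disc ((551.4453125, -62.14622116088867), 50.57378005981445)
```

Heading is now 0.12, from a strong swing. The board is about 25 mm right of the far midline. The nose overhang is close to the balance point, so I stay pressed and drag along the line from fingertip to weight centre, which brings it left.

Call:
{"name": "play_rows", "arguments": {
  "targets": [
    {"jaw": 1,"dx": 0.004,"dy": -0.0017,"dz": 0.0006,"yaw": 0},
    {"jaw": 1,"dx": 0.004,"dy": -0.0017,"dz": 0.0006,"yaw": 0},
    {"jaw": 1,"dx": 0.004,"dy": -0.0017,"dz": 0.0006,"yaw": 0},
    {"jaw": 1,"dx": 0.004,"dy": -0.0017,"dz": 0.0006,"yaw": 0},
    {"jaw": 1,"dx": 0.004,"dy": -0.0017,"dz": 0.0006,"yaw": 0}
  ]
}}

```text
clock: 12.15
tool_pos: [0.5964, -0.1918, 0.0772]
eef_rot: [0.68, 0.732, 0.002, 0.043]
contact_force: [-0.2, -0.6, 6.8]
opening: 0.003
```

```bash
python3 chk.py 6
```

```text
tcp [ 0.5964 -0.1918  0.0772] xang 1.643 zax [ 0.066 -0.056 -0.996] F [-0.2 -0.6  6.8] clk 12.15
top plane slope [ 0.0026 -0.0058] meanz 0.0743
top wood ctr 551.1 -85.1 size 176.4 129.3 dir [-0.1332  0.9911]
  maxY pts 0.0102 minY -0.1754
  disc ((546.8790893554688, -54.57217788696289), 49.47450256347656)
side plane slope [ 0.0035 -0.013 ] meanz 0.0725
side wood ctr 553.1 -98.7 size 222.8 129.4 dir [-0.1271  0.9919]
  maxY pts 0.0198 minY -0.2165
  disc ((545.6596069335938, -48.7038459777832), 50.72053527832031)
```

Call:
{"name": "play_rows", "arguments": {
  "targets": [
    {"jaw": 1,"dx": 0.004,"dy": -0.0019,"dz": 0.0006,"yaw": 0},
    {"jaw": 1,"dx": 0.004,"dy": -0.0019,"dz": 0.0006,"yaw": 0},
    {"jaw": 1,"dx": 0.004,"dy": -0.0019,"dz": 0.0006,"yaw": 0},
    {"jaw": 1,"dx": 0.004,"dy": -0.0019,"dz": 0.0006,"yaw": 0},
    {"jaw": 1,"dx": 0.004,"dy": -0.0019,"dz": 0.0006,"yaw": 0}
  ]
}}

```text
clock: 12.75
tool_pos: [0.5918, -0.1779, 0.0773]
eef_rot: [0.681, 0.731, 0.004, 0.051]
contact_force: [1.1, -1.9, 7.8]
opening: 0.002
```

```bash
python3 chk.py 7
```

```text
tcp [ 0.5918 -0.1779  0.0773] xang 1.6388 zax [ 0.08  -0.064 -0.995] F [ 1.1 -1.9  7.8] clk 12.75
top plane slope [-0.0002 -0.0091] meanz 0.0742
top wood ctr 546.3 -70.0 size 174.4 129.1 dir [-0.1385  0.9904]
  maxY pts 0.0245 minY -0.1587
  disc ((541.9635620117188, -40.57268524169922), 49.46794128417969)
side plane slope [ 0.0025 -0.0128] meanz 0.0726
side wood ctr 548.8 -85.2 size 223.1 129.2 dir [-0.1316  0.9913]
  maxY pts 0.0336 minY -0.2033
  disc ((541.9497680664062, -34.87623977661133), 50.946407318115234)
```

Call:
{"name": "play_rows", "arguments": {
  "targets": [
    {"jaw": 1,"dx": 0.004,"dy": -0.002,"dz": 0.0006,"yaw": 0},
    {"jaw": 1,"dx": 0.004,"dy": -0.002,"dz": 0.0006,"yaw": 0},
    {"jaw": 1,"dx": 0.004,"dy": -0.002,"dz": 0.0006,"yaw": 0},
    {"jaw": 1,"dx": 0.004,"dy": -0.002,"dz": 0.0006,"yaw": 0},
    {"jaw": 1,"dx": 0.004,"dy": -0.002,"dz": 0.0006,"yaw": 0}
  ]
}}

```text
clock: 13.35
tool_pos: [0.5872, -0.1641, 0.0774]
eef_rot: [0.682, 0.729, 0.007, 0.059]
contact_force: [0.2, -1.8, 7.6]
opening: 0.003
```

```bash
python3 chk.py 8
```

```text
tcp [ 0.5872 -0.1641  0.0774] xang 1.6342 zax [ 0.096 -0.071 -0.993] F [ 0.2 -1.8  7.6] clk 13.35
top plane slope [ 0.0028 -0.008 ] meanz 0.0743
top wood ctr 541.5 -55.1 size 171.8 129.2 dir [-0.1289  0.9917]
  maxY pts 0.0362 minY -0.1439
  disc ((538.2520141601562, -26.8916072845459), 49.3760986328125)
side plane slope [ 0.0045 -0.0118] meanz 0.0726
side wood ctr 544.1 -71.5 size 223.2 129.2 dir [-0.1257  0.9921]
  maxY pts 0.0472 minY -0.1899
  disc ((537.2529296875, -21.047380447387695), 50.70549011230469)
```

View pics/side8.png

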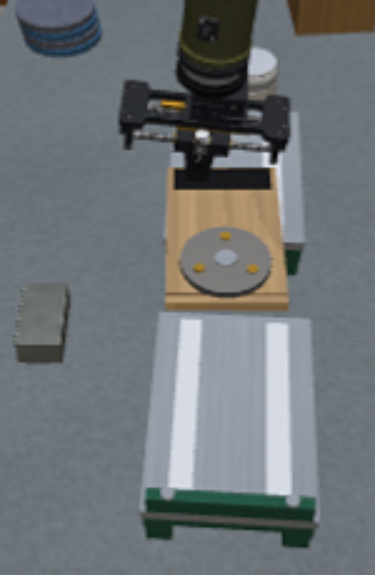

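Side view: the nose, at about row 305, has reached the far stand's edge at row 315, level. Carrying on.

Call:
{"name": "play_rows", "arguments": {
  "targets": [
    {"jaw": 1,"dx": 0.004,"dy": -0.0019,"dz": 0.0006,"yaw": 0},
    {"jaw": 1,"dx": 0.004,"dy": -0.0019,"dz": 0.0006,"yaw": 0},
    {"jaw": 1,"dx": 0.004,"dy": -0.0019,"dz": 0.0006,"yaw": 0},
    {"jaw": 1,"dx": 0.004,"dy": -0.0019,"dz": 0.0006,"yaw": 0},
    {"jaw": 1,"dx": 0.004,"dy": -0.0019,"dz": 0.0006,"yaw": 0}
  ]
}}

```text
clock: 13.95
tool_pos: [0.5836, -0.1506, 0.0776]
eef_rot: [0.683, 0.727, 0.01, 0.068]
contact_force: [0.5, -1.6, 7.6]
opening: 0.005
```

```bash
python3 chk.py 9
```

```text
tcp [ 0.5836 -0.1506  0.0776] xang 1.629 zax [ 0.112 -0.079 -0.991] F [ 0.5 -1.6  7.6] clk 13.95
top plane slope [ 0.0021 -0.0068] meanz 0.0742
top wood ctr 537.6 -40.7 size 168.9 129.1 dir [-0.1385  0.9904]
  maxY pts 0.0504 minY -0.1293
  disc ((533.6273803710938, -13.68335247039795), 49.446983337402344)
side plane slope [ 0.0039 -0.0128] meanz 0.0727
side wood ctr 540.3 -58.5 size 223.3 129.1 dir [-0.1312  0.9914]
  maxY pts 0.0604 minY -0.1767
  disc ((533.6159057617188, -7.701448440551758), 50.96229553222656)
```

The nose is about 14 mm over the far stand and level. Two more drag calls.

Call:
{"name": "play_rows", "arguments": {
  "targets": [
    {"jaw": 1,"dx": 0.004,"dy": -0.002,"dz": 0.0005,"yaw": 0},
    {"jaw": 1,"dx": 0.004,"dy": -0.002,"dz": 0.0005,"yaw": 0},
    {"jaw": 1,"dx": 0.004,"dy": -0.002,"dz": 0.0005,"yaw": 0},
    {"jaw": 1,"dx": 0.004,"dy": -0.002,"dz": 0.0005,"yaw": 0},
    {"jaw": 1,"dx": 0.004,"dy": -0.002,"dz": 0.0005,"yaw": 0}
  ]
}}

```text
clock: 14.55
tool_pos: [0.5796, -0.137, 0.0777]
eef_rot: [0.684, 0.725, 0.012, 0.076]
contact_force: [0.1, -2.7, 9.6]
opening: 0.005
```

Call:
{"name": "play_rows", "arguments": {
  "targets": [
    {"jaw": 1,"dx": 0.004,"dy": -0.0022,"dz": 0.0004,"yaw": 0},
    {"jaw": 1,"dx": 0.004,"dy": -0.0022,"dz": 0.0004,"yaw": 0},
    {"jaw": 1,"dx": 0.004,"dy": -0.0022,"dz": 0.0004,"yaw": 0},
    {"jaw": 1,"dx": 0.004,"dy": -0.0022,"dz": 0.0004,"yaw": 0},
    {"jaw": 1,"dx": 0.004,"dy": -0.0022,"dz": 0.0004,"yaw": 0}
  ]
}}

```text
clock: 15.05
tool_pos: [0.5749, -0.1236, 0.0779]
eef_rot: [0.685, 0.723, 0.015, 0.084]
contact_force: [1.2, -2.3, 8.4]
opening: 0.005
```

```bash
python3 chk.py 10
```

```text
tcp [ 0.5749 -0.1236  0.0779] xang 1.6172 zax [ 0.143 -0.093 -0.985] F [ 1.2 -2.3  8.4] clk 15.05
top plane slope [ 0.0021 -0.0106] meanz 0.0743
top wood ctr 527.4 -15.1 size 170.0 129.5 dir [-0.1485  0.9889]
  maxY pts 0.0764 minY -0.0896
  disc ((522.8145751953125, 13.201881408691406), 49.24216079711914)
side plane slope [ 0.0034 -0.0133] meanz 0.0726
side wood ctr 530.2 -31.4 size 226.1 129.5 dir [-0.1481  0.989 ]
  maxY pts 0.0889 minY -0.1502
  disc ((523.4310913085938, 17.909345626831055), 50.940452575683594)
```

View pics/side10.png

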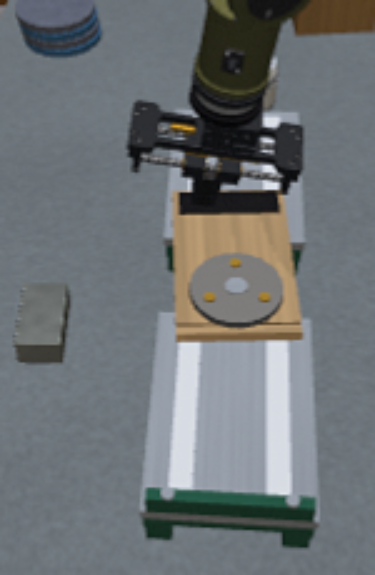

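The nose is about 41 mm over the far stand and level, and the board is near the midline. I release now and go round behind the tail to push at its face without pressing.

Call:
{"name": "play_rows", "arguments": {
  "targets": [
    {"jaw": 1,"dx": 0,"dy": 0,"dz": -0.004,"yaw": 0},
    {"jaw": 1,"dx": 0,"dy": 0,"dz": -0.01,"yaw": 0},
    {"jaw": 1,"dx": -0.005,"dy": 0,"dz": -0.008,"yaw": 0},
    {"jaw": 1,"dx": -0.015,"dy": -0.01,"dz": 0,"yaw": 0},
    {"jaw": 1,"dx": -0.015,"dy": -0.015,"dz": 0,"yaw": -0.03}
  ]
}}

```text
clock: 15.65
tool_pos: [0.5497, -0.155, 0.1017]
eef_rot: [0.672, 0.736, 0.016, 0.084]
contact_force: [-0.2, -0.6, -0.3]
opening: 0.005
```

Call:
{"name": "play_rows", "arguments": {
  "targets": [
    {"jaw": 1,"dx": -0.01,"dy": -0.012,"dz": 0,"yaw": -0.03},
    {"jaw": 1,"dx": 0,"dy": -0.005,"dz": 0,"yaw": 0},
    {"jaw": 1,"dx": 0,"dy": 0,"dz": 0,"yaw": 0},
    {"jaw": 1,"dx": 0,"dy": 0,"dz": 0,"yaw": 0},
    {"jaw": 1,"dx": 0,"dy": 0,"dz": 0,"yaw": 0}
  ]
}}

```text
clock: 16.15
tool_pos: [0.5311, -0.1694, 0.1012]
eef_rot: [0.662, 0.745, 0.014, 0.084]
contact_force: [0.4, 0.8, -0.2]
opening: 0.004
```

```bash
python3 chk.py 11
```

```text
tcp [ 0.5311 -0.1694  0.1012] xang 1.6816 zax [ 0.144 -0.09  -0.985] F [ 0.4  0.8 -0.2] clk 16.15
top plane slope [ 0.0007 -0.0081] meanz 0.0744
top wood ctr 529.8 -33.5 size 208.7 129.0 dir [-0.1534  0.9882]
  maxY pts 0.079 minY -0.127
  disc ((522.5394897460938, 13.617658615112305), 49.52796936035156)
side plane slope [ 0.0028 -0.013 ] meanz 0.0726
side wood ctr 530.2 -31.7 size 226.4 129.8 dir [-0.1508  0.9886]
  maxY pts 0.0889 minY -0.151
  disc ((522.1035766601562, 17.917835235595703), 50.40514373779297)
```

Call:
{"name": "play_rows", "arguments": {
  "targets": [
    {"jaw": 1,"dx": 0,"dy": -0.008,"dz": 0.01,"yaw": 0},
    {"jaw": 1,"dx": 0,"dy": -0.005,"dz": 0.01,"yaw": 0},
    {"jaw": 1,"dx": 0,"dy": 0,"dz": 0.006,"yaw": 0},
    {"jaw": 1,"dx": 0,"dy": 0,"dz": 0.001,"yaw": 0},
    {"jaw": 1,"dx": 0,"dy": 0,"dz": 0,"yaw": 0}
  ]
}}

```text
clock: 16.75
tool_pos: [0.5254, -0.171, 0.0723]
eef_rot: [0.66, 0.746, 0.016, 0.085]
contact_force: [-0.3, 0.1, 0.3]
opening: 0.003
```

Call:
{"name": "play_rows", "arguments": {
  "targets": [
    {"jaw": 1,"dx": 0,"dy": 0,"dz": 0.002,"yaw": 0},
    {"jaw": 1,"dx": 0,"dy": 0,"dz": 0.0015,"yaw": 0},
    {"jaw": 1,"dx": 0.002,"dy": 0,"dz": 0,"yaw": 0},
    {"jaw": 1,"dx": 0.002,"dy": 0,"dz": -0.0002,"yaw": 0},
    {"jaw": 1,"dx": 0.002,"dy": 0,"dz": -0.0002,"yaw": 0}
  ]
}}

```text
clock: 17.25
tool_pos: [0.5266, -0.1651, 0.0694]
eef_rot: [0.66, 0.746, 0.017, 0.086]
contact_force: [-0.3, -0.2, 0.6]
opening: 0.005
```

Call:
{"name": "play_rows", "arguments": {
  "targets": [
    {"jaw": 1,"dx": 0.002,"dy": 0,"dz": 0.0005,"yaw": 0},
    {"jaw": 1,"dx": 0.002,"dy": 0,"dz": 0.0003,"yaw": 0},
    {"jaw": 1,"dx": 0.002,"dy": 0,"dz": 0,"yaw": 0},
    {"jaw": 1,"dx": 0.002,"dy": 0,"dz": -0.0002,"yaw": 0},
    {"jaw": 1,"dx": 0.002,"dy": 0,"dz": -0.0002,"yaw": 0}
  ]
}}

```text
clock: 17.75
tool_pos: [0.5252, -0.1554, 0.0682]
eef_rot: [0.661, 0.745, 0.016, 0.087]
contact_force: [-0.8, -0.7, 0.3]
opening: 0.006
```

```bash
python3 chk.py 12
```

```text
tcp [ 0.5252 -0.1554  0.0682] xang 1.6836 zax [ 0.151 -0.09  -0.984] F [-0.8 -0.7  0.3] clk 17.75
top plane slope [-0.0009 -0.0073] meanz 0.0744
top wood ctr 529.8 -21.0 size 196.6 129.4 dir [-0.1389  0.9903]
  maxY pts 0.0847 minY -0.1097
  disc ((524.126708984375, 19.72956085205078), 49.60003662109375)
side plane slope [ 0.0042 -0.0118] meanz 0.0727
side wood ctr 530.1 -25.3 size 221.3 128.3 dir [-0.132   0.9913]
  maxY pts 0.0928 minY -0.1427
  disc ((524.2496948242188, 25.58895492553711), 50.85569763183594)
```

View pics/side12.png

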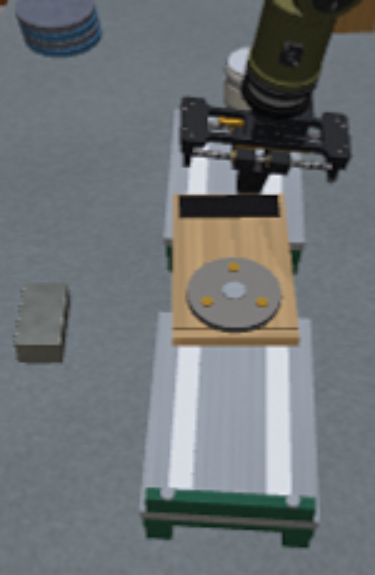

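View pics/top12.png

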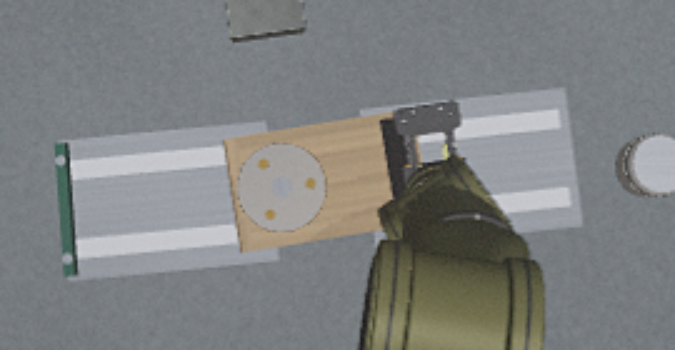

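Call:
{"name": "play_rows", "arguments": {
  "targets": [
    {"jaw": 1,"dx": 0.004,"dy": 0.0005,"dz": -0.0004,"yaw": 0},
    {"jaw": 1,"dx": 0.004,"dy": 0.0005,"dz": -0.0004,"yaw": 0},
    {"jaw": 1,"dx": 0.004,"dy": 0.0005,"dz": -0.0004,"yaw": 0},
    {"jaw": 1,"dx": 0.004,"dy": 0.0005,"dz": -0.0004,"yaw": 0},
    {"jaw": 1,"dx": 0.004,"dy": 0.0005,"dz": -0.0004,"yaw": 0}
  ]
}}

```text
clock: 18.35
tool_pos: [0.5249, -0.1337, 0.0682]
eef_rot: [0.661, 0.745, 0.016, 0.086]
contact_force: [0.6, -1.0, -0.9]
opening: 0.007
```

```bash
python3 chk.py 13
```

```text
tcp [ 0.5249 -0.1337  0.0682] xang 1.6832 zax [ 0.15  -0.09  -0.985] F [ 0.6 -1.  -0.9] clk 18.35
top plane slope [-0.0005 -0.0055] meanz 0.0744
top wood ctr 532.4 3.3 size 189.7 129.5 dir [-0.1088  0.9941]
  maxY pts 0.1045 minY -0.0905
  disc ((528.3018798828125, 41.079341888427734), 49.240203857421875)
side plane slope [ 0.0024 -0.0136] meanz 0.0726
side wood ctr 534.8 -10.1 size 241.7 129.8 dir [-0.1151  0.9934]
  maxY pts 0.116 minY -0.134
  disc ((528.8179321289062, 48.15592956542969), 50.949058532714844)
```

Heading is 0.11 and the board is about 9 mm to +x. I'll move the fingertip to the tail's centre so it tracks back toward the midline.

Call:
{"name": "play_rows", "arguments": {
  "targets": [
    {"jaw": 1,"dx": -0.006,"dy": 0,"dz": 0.0006,"yaw": 0},
    {"jaw": 1,"dx": -0.002,"dy": 0.01,"dz": 0.0015,"yaw": 0},
    {"jaw": 1,"dx": 0,"dy": 0.01,"dz": 0.0015,"yaw": 0},
    {"jaw": 1,"dx": 0,"dy": 0.002,"dz": 0.0003,"yaw": 0},
    {"jaw": 1,"dx": 0,"dy": 0,"dz": 0,"yaw": 0}
  ]
}}

```text
clock: 18.95
tool_pos: [0.5486, -0.1397, 0.0683]
eef_rot: [0.66, 0.746, 0.017, 0.086]
contact_force: [-0.7, 0.6, 0.6]
opening: 0.009
```

Call:
{"name": "play_rows", "arguments": {
  "targets": [
    {"jaw": 1,"dx": 0.004,"dy": 0,"dz": -0.0004,"yaw": 0},
    {"jaw": 1,"dx": 0.004,"dy": 0,"dz": -0.0004,"yaw": 0},
    {"jaw": 1,"dx": 0.004,"dy": 0,"dz": -0.0004,"yaw": 0},
    {"jaw": 1,"dx": 0.004,"dy": 0,"dz": -0.0004,"yaw": 0},
    {"jaw": 1,"dx": 0.004,"dy": 0,"dz": -0.0004,"yaw": 0}
  ]
}}

```text
clock: 19.45
tool_pos: [0.5438, -0.1201, 0.0681]
eef_rot: [0.661, 0.745, 0.015, 0.086]
contact_force: [0.4, -1.4, 0.2]
opening: 0.001
```

```bash
python3 chk.py 14
```

```text
tcp [ 0.5438 -0.1201  0.0681] xang 1.6825 zax [ 0.148 -0.091 -0.985] F [ 0.4 -1.4  0.2] clk 19.45
top plane slope [-0.0001 -0.0083] meanz 0.0744
top wood ctr 531.3 13.7 size 191.2 129.5 dir [-0.1025  0.9947]
  maxY pts 0.1133 minY -0.0753
  disc ((527.0133056640625, 52.48543167114258), 49.506324768066406)
side plane slope [ 0.0024 -0.0129] meanz 0.0726
side wood ctr 532.2 8.4 size 226.2 129.8 dir [-0.1043  0.9945]
  maxY pts 0.1253 minY -0.1086
  disc ((526.9131469726562, 59.4653434753418), 50.73683166503906)
```

Call:
{"name": "play_rows", "arguments": {
  "targets": [
    {"jaw": 1,"dx": -0.004,"dy": 0.004,"dz": 0.0009,"yaw": 0},
    {"jaw": 1,"dx": 0,"dy": 0.003,"dz": 0.0005,"yaw": 0},
    {"jaw": 1,"dx": 0.004,"dy": 0,"dz": -0.0004,"yaw": 0},
    {"jaw": 1,"dx": 0.005,"dy": 0,"dz": -0.0005,"yaw": 0},
    {"jaw": 1,"dx": 0.005,"dy": 0,"dz": -0.0005,"yaw": 0}
  ]
}}

```text
clock: 20.05
tool_pos: [0.5506, -0.109, 0.0679]
eef_rot: [0.661, 0.745, 0.015, 0.086]
contact_force: [0.7, -0.4, -0.2]
opening: 0.003
```

Call:
{"name": "play_rows", "arguments": {
  "targets": [
    {"jaw": 1,"dx": 0.004,"dy": 0,"dz": -0.0004,"yaw": 0},
    {"jaw": 1,"dx": 0.004,"dy": 0,"dz": -0.0004,"yaw": 0},
    {"jaw": 1,"dx": 0.004,"dy": 0,"dz": -0.0004,"yaw": 0},
    {"jaw": 1,"dx": 0.004,"dy": 0,"dz": -0.0004,"yaw": 0},
    {"jaw": 1,"dx": 0.004,"dy": 0,"dz": -0.0004,"yaw": 0}
  ]
}}

```text
clock: 20.55
tool_pos: [0.5477, -0.0869, 0.0679]
eef_rot: [0.661, 0.745, 0.015, 0.086]
contact_force: [0.5, -0.4, -0.4]
opening: 0.004
```

```bash
python3 chk.py 15
```

```text
tcp [ 0.5477 -0.0869  0.0679] xang 1.6828 zax [ 0.148 -0.091 -0.985] F [ 0.5 -0.4 -0.4] clk 20.55
top plane slope [ 0.0004 -0.0076] meanz 0.0742
top wood ctr 528.0 32.3 size 218.1 128.8 dir [-0.1134  0.9935]
  maxY pts 0.1473 minY -0.0695
  disc ((521.9644775390625, 85.13446807861328), 49.605289459228516)
side plane slope [ 0.0035 -0.0134] meanz 0.0727
side wood ctr 527.6 38.1 size 230.5 129.4 dir [-0.1183  0.993 ]
  maxY pts 0.1584 minY -0.077
  disc ((522.2500610351562, 91.01180267333984), 50.49296569824219)
```

View pics/side15.png

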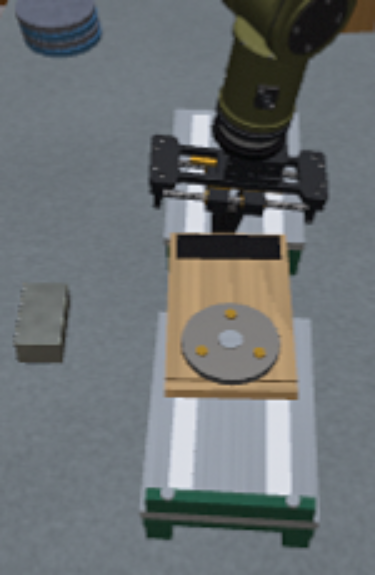

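Board is level on both stands: heading 0.115, about 5 mm right of the midline and converging. Pushing on.

Call:
{"name": "play_rows", "arguments": {
  "targets": [
    {"jaw": 1,"dx": -0.004,"dy": -0.004,"dz": -0.0002,"yaw": 0},
    {"jaw": 1,"dx": 0.003,"dy": -0.002,"dz": -0.0005,"yaw": 0},
    {"jaw": 1,"dx": 0.004,"dy": 0,"dz": -0.0004,"yaw": 0},
    {"jaw": 1,"dx": 0.005,"dy": 0,"dz": -0.0005,"yaw": 0},
    {"jaw": 1,"dx": 0.005,"dy": 0,"dz": -0.0005,"yaw": 0}
  ]
}}

```text
clock: 21.15
tool_pos: [0.5389, -0.0745, 0.0676]
eef_rot: [0.662, 0.745, 0.015, 0.086]
contact_force: [-0.0, -1.9, 0.5]
opening: 0.003
```

Call:
{"name": "play_rows", "arguments": {
  "targets": [
    {"jaw": 1,"dx": 0.005,"dy": 0,"dz": -0.0005,"yaw": 0},
    {"jaw": 1,"dx": 0.005,"dy": 0,"dz": -0.0005,"yaw": 0},
    {"jaw": 1,"dx": 0.005,"dy": 0,"dz": -0.0005,"yaw": 0},
    {"jaw": 1,"dx": 0.005,"dy": 0,"dz": -0.0005,"yaw": 0},
    {"jaw": 1,"dx": 0.005,"dy": 0,"dz": -0.0005,"yaw": 0}
  ]
}}

```text
clock: 21.65
tool_pos: [0.5358, -0.0467, 0.0674]
eef_rot: [0.661, 0.745, 0.015, 0.086]
contact_force: [0.1, -1.0, 0.8]
opening: 0.005
```

```bash
python3 chk.py 16
```

```text
tcp [ 0.5358 -0.0467  0.0674] xang 1.6826 zax [ 0.148 -0.091 -0.985] F [ 0.1 -1.   0.8] clk 21.65
top plane slope [-0.001  -0.0078] meanz 0.0743
top wood ctr 521.6 87.1 size 190.4 128.7 dir [-0.112   0.9937]
  maxY pts 0.1872 minY -0.0009
  disc ((517.117919921875, 125.5363998413086), 49.298858642578125)
side plane slope [ 0.0031 -0.0124] meanz 0.0727
side wood ctr 522.8 79.8 size 228.5 129.4 dir [-0.114   0.9935]
  maxY pts 0.1983 minY -0.0356
  disc ((517.4144897460938, 131.89248657226562), 50.5683708190918)
```

Call:
{"name": "play_rows", "arguments": {
  "targets": [
    {"jaw": 1,"dx": -0.004,"dy": -0.005,"dz": -0.0004,"yaw": 0},
    {"jaw": 1,"dx": 0.002,"dy": -0.003,"dz": -0.0007,"yaw": 0},
    {"jaw": 1,"dx": 0.004,"dy": 0,"dz": -0.0004,"yaw": 0},
    {"jaw": 1,"dx": 0.005,"dy": 0,"dz": -0.0005,"yaw": 0},
    {"jaw": 1,"dx": 0.005,"dy": 0,"dz": -0.0005,"yaw": 0}
  ]
}}

```text
clock: 22.25
tool_pos: [0.5239, -0.0378, 0.0673]
eef_rot: [0.662, 0.744, 0.014, 0.085]
contact_force: [0.2, -1.8, 0.3]
opening: 0.007
```

Call:
{"name": "play_rows", "arguments": {
  "targets": [
    {"jaw": 1,"dx": 0.005,"dy": 0,"dz": -0.0005,"yaw": 0},
    {"jaw": 1,"dx": 0.005,"dy": 0,"dz": -0.0005,"yaw": 0},
    {"jaw": 1,"dx": 0.005,"dy": 0,"dz": -0.0005,"yaw": 0},
    {"jaw": 1,"dx": 0.005,"dy": 0,"dz": -0.0005,"yaw": 0},
    {"jaw": 1,"dx": 0.004,"dy": 0,"dz": -0.0004,"yaw": 0}
  ]
}}

```text
clock: 22.75
tool_pos: [0.5188, -0.0173, 0.0673]
eef_rot: [0.664, 0.743, 0.012, 0.086]
contact_force: [0.1, 0.4, -0.1]
opening: 0.004
```

```bash
python3 chk.py 17
```

```text
tcp [ 0.5188 -0.0173  0.0673] xang 1.675 zax [ 0.143 -0.097 -0.985] F [ 0.1  0.4 -0.1] clk 22.75
top plane slope [-0.001  -0.0056] meanz 0.0743
top wood ctr 516.9 123.5 size 178.7 129.6 dir [-0.0772  0.997 ]
  maxY pts 0.2158 minY 0.0368
  disc ((514.5604248046875, 156.37721252441406), 49.32853698730469)
side plane slope [ 0.0026 -0.0122] meanz 0.0728
side wood ctr 518.4 108.8 size 229.2 129.6 dir [-0.0802  0.9968]
  maxY pts 0.2268 minY -0.0068
  disc ((514.71044921875, 162.39462280273438), 50.500370025634766)
```

View pics/side17.png

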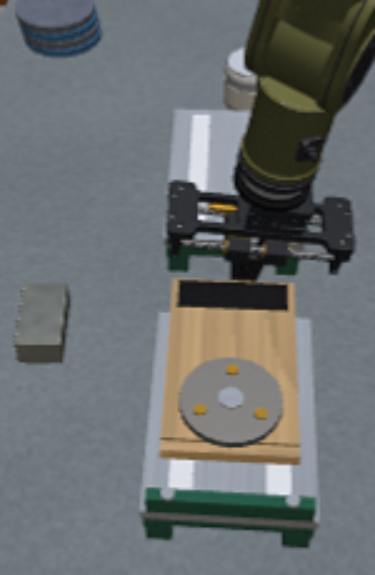

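Heading is 0.078 with about 2 mm lateral offset and about 42 mm left. I recentre the fingertip on the tail and push home slowly.

Call:
{"name": "play_rows", "arguments": {
  "targets": [
    {"jaw": 1,"dx": -0.004,"dy": 0.006,"dz": 0.0013,"yaw": 0},
    {"jaw": 1,"dx": 0.001,"dy": 0.002,"dz": 0.0001,"yaw": 0},
    {"jaw": 1,"dx": 0.004,"dy": 0,"dz": -0.0004,"yaw": 0},
    {"jaw": 1,"dx": 0.005,"dy": 0.0001,"dz": -0.0005,"yaw": 0},
    {"jaw": 1,"dx": 0.005,"dy": 0.0001,"dz": -0.0005,"yaw": 0}
  ]
}}

```text
clock: 23.35
tool_pos: [0.5253, -0.004, 0.0669]
eef_rot: [0.664, 0.743, 0.012, 0.085]
contact_force: [-0.5, -0.8, 0.6]
opening: 0.001
```

Call:
{"name": "play_rows", "arguments": {
  "targets": [
    {"jaw": 1,"dx": 0.004,"dy": 0.0001,"dz": -0.0004,"yaw": 0},
    {"jaw": 1,"dx": 0.004,"dy": 0.0001,"dz": -0.0004,"yaw": 0},
    {"jaw": 1,"dx": 0.004,"dy": 0.0001,"dz": -0.0004,"yaw": 0},
    {"jaw": 1,"dx": 0.004,"dy": 0.0001,"dz": -0.0004,"yaw": 0},
    {"jaw": 1,"dx": 0.003,"dy": 0.0001,"dz": -0.0003,"yaw": 0}
  ]
}}

```text
clock: 23.85
tool_pos: [0.5227, 0.0179, 0.0666]
eef_rot: [0.663, 0.744, 0.012, 0.085]
contact_force: [0.1, -1.3, -0.6]
opening: 0.003
```

```bash
python3 chk.py 18
```

```text
tcp [0.5227 0.0179 0.0666] xang 1.6779 zax [ 0.142 -0.096 -0.985] F [ 0.1 -1.3 -0.6] clk 23.85
top plane slope [-0.0002 -0.0055] meanz 0.0742
top wood ctr 511.8 157.6 size 179.6 129.1 dir [-0.0872  0.9962]
  maxY pts 0.2499 minY 0.0733
  disc ((509.07440185546875, 190.88729858398438), 49.56476593017578)
side plane slope [ 0.002  -0.0072] meanz 0.0731
side wood ctr 513.4 142.3 size 224.8 129.3 dir [-0.0866  0.9962]
  maxY pts 0.2572 minY 0.0289
  disc ((508.8921203613281, 196.3540496826172), 50.37998962402344)
```

Call:
{"name": "play_rows", "arguments": {
  "targets": [
    {"jaw": 1,"dx": 0.002,"dy": 0,"dz": -0.0002,"yaw": 0},
    {"jaw": 1,"dx": 0.002,"dy": 0,"dz": -0.0002,"yaw": 0},
    {"jaw": 1,"dx": 0.002,"dy": 0,"dz": -0.0002,"yaw": 0},
    {"jaw": 1,"dx": 0.0015,"dy": 0,"dz": -0.0001,"yaw": 0},
    {"jaw": 1,"dx": 0.001,"dy": 0,"dz": -0.0001,"yaw": 0}
  ]
}}

```text
clock: 24.45
tool_pos: [0.5216, 0.0263, 0.0665]
eef_rot: [0.663, 0.743, 0.011, 0.085]
contact_force: [0.5, -1.1, -0.4]
opening: 0.007
```

Call:
{"name": "play_rows", "arguments": {
  "targets": [
    {"jaw": 1,"dx": 0.001,"dy": 0,"dz": -0.0001,"yaw": 0},
    {"jaw": 1,"dx": 0.001,"dy": 0,"dz": -0.0001,"yaw": 0},
    {"jaw": 1,"dx": 0.001,"dy": 0,"dz": -0.0001,"yaw": 0},
    {"jaw": 1,"dx": 0.001,"dy": 0,"dz": -0.0001,"yaw": 0},
    {"jaw": 1,"dx": 0.001,"dy": 0,"dz": -0.0001,"yaw": 0}
  ]
}}

```text
clock: 24.95
tool_pos: [0.5199, 0.0271, 0.0666]
eef_rot: [0.665, 0.742, 0.008, 0.087]
contact_force: [-0.2, -4.1, 0.9]
opening: 0.005
```

Call:
{"name": "play_rows", "arguments": {
  "targets": [
    {"jaw": 1,"dx": 0.0015,"dy": 0.0003,"dz": -0.0001,"yaw": 0},
    {"jaw": 1,"dx": 0.0015,"dy": 0.0003,"dz": -0.0001,"yaw": 0},
    {"jaw": 1,"dx": 0.0015,"dy": 0.0003,"dz": -0.0001,"yaw": 0},
    {"jaw": 1,"dx": 0.0015,"dy": 0.0003,"dz": -0.0001,"yaw": 0},
    {"jaw": 1,"dx": 0.0015,"dy": 0.0003,"dz": -0.0001,"yaw": 0}
  ]
}}

```text
clock: 25.45
tool_pos: [0.5196, 0.0272, 0.0667]
eef_rot: [0.668, 0.739, 0.002, 0.09]
contact_force: [-0.1, -6.3, 1.7]
opening: 0.006
```

```bash
python3 chk.py 19
```

```text
tcp [0.5196 0.0272 0.0667] xang 1.6631 zax [ 0.136 -0.118 -0.984] F [-0.1 -6.3  1.7] clk 25.45
top plane slope [ 0.0024 -0.0073] meanz 0.0741
top wood ctr 510.8 167.7 size 179.5 128.7 dir [-0.0762  0.9971]
  maxY pts 0.2613 minY 0.082
  disc ((509.4495849609375, 199.58926391601562), 49.27042007446289)
side plane slope [ 0.0021 -0.0041] meanz 0.0732
side wood ctr 512.5 145.6 size 217.5 129.5 dir [-0.073   0.9973]
  maxY pts 0.2575 minY 0.0363
  disc ((508.36492919921875, 203.65628051757812), 50.09027099609375)
```

View pics/side19.png

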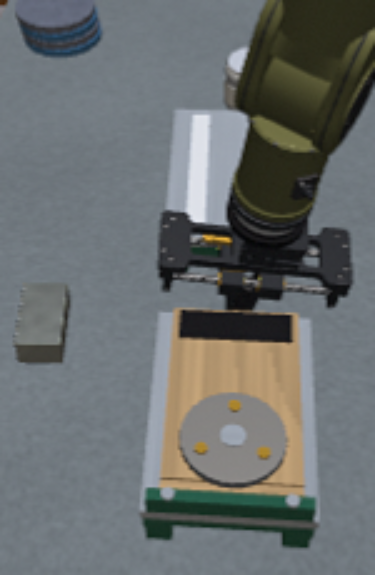

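The nose edge (row 488) is against the green stop. Heading is 0.073–0.076 against the stand's 0.072, and the disc is within 1 mm of its expected home position. Backing off.

Call:
{"name": "play_rows", "arguments": {
  "targets": [
    {"jaw": 1,"dx": -0.003,"dy": 0,"dz": 0,"yaw": 0},
    {"jaw": 1,"dx": -0.01,"dy": 0,"dz": 0,"yaw": 0},
    {"jaw": 1,"dx": -0.02,"dy": 0,"dz": 0,"yaw": 0},
    {"jaw": 1,"dx": -0.02,"dy": 0,"dz": -0.01,"yaw": 0},
    {"jaw": 1,"dx": -0.02,"dy": 0,"dz": -0.03,"yaw": 0}
  ]
}}

```text
clock: 26.05
tool_pos: [0.522, -0.0329, 0.1128]
eef_rot: [0.662, 0.745, 0.006, 0.086]
contact_force: [0.0, 0.3, 0.1]
opening: 0.004
```

Call:
{"name": "play_rows", "arguments": {
  "targets": [
    {"jaw": 1,"dx": -0.01,"dy": 0,"dz": -0.03,"yaw": 0},
    {"jaw": 1,"dx": 0,"dy": 0,"dz": -0.02,"yaw": 0},
    {"jaw": 1,"dx": 0,"dy": 0,"dz": 0,"yaw": 0},
    {"jaw": 1,"dx": 0,"dy": 0,"dz": 0,"yaw": 0},
    {"jaw": 1,"dx": 0,"dy": 0,"dz": 0,"yaw": 0}
  ]
}}

```text
clock: 26.55
tool_pos: [0.5183, -0.0404, 0.1681]
eef_rot: [0.663, 0.743, 0.011, 0.087]
contact_force: [0.4, -0.0, -0.3]
opening: 0.002
```

```bash
python3 chk.py 20
```

```text
tcp [ 0.5183 -0.0404  0.1681] xang 1.6769 zax [ 0.144 -0.1   -0.985] F [ 0.4 -0.  -0.3] clk 26.55
top plane slope [ 0.0009 -0.007 ] meanz 0.0745
top wood ctr 512.4 147.7 size 218.9 128.7 dir [-0.0764  0.9971]
  maxY pts 0.2585 minY 0.0378
  disc ((508.35772705078125, 199.63079833984375), 49.1827278137207)
side plane slope [ 0.0016 -0.0044] meanz 0.0733
side wood ctr 512.4 147.3 size 214.2 129.4 dir [-0.0727  0.9974]
  maxY pts 0.2575 minY 0.0363
  disc ((509.097900390625, 202.5726318359375), 49.55036544799805)
```

View pics/top20.png

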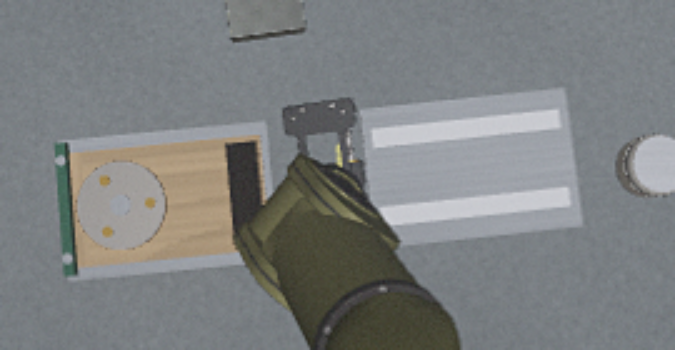

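The top view shows the board flush against the stop (x≈72) and central, with the arm clear. Its centre measures (0.5124, 0.1477) against the expected (0.513, 0.147). Handing in.

Run:
```python
from plant import r
print(r.finish_job())
```

```text
the job is handed in; nothing more can be done
None
```

The board lies home on the other stand, against the end stop, and the job was handed in at about 26.6 s of the 72 s allowed; no verdict is reported.

- **How it went:** I dragged the board across with the fingertips pressing its tail at about 6–10 N. Once the nose was about 41 mm onto the other stand, I pushed on the tail face without pressing. The readings never exceeded 9.6 N pressing or 6.3 N pushing.
- **Final position:** the last pictures put the board's centre at (0.512, 0.148) m against the expected (0.513, 0.147) m, about 1 mm off. Its heading is 0.073–0.076 rad against the stand's 0.072. The nose is flush with the stop, and the gripper is clear with no contact force.
- **What went wrong on the way:**
  - The first stroke, with half-open fingers, turned the board about 0.07 rad. I lifted off, shut the fingers and steered it back.
  - The tool drifted to a tilt of about 0.17 rad under load, and I left it that way.
- **Disagreements between checks:** the side view put the disc 3–6 mm further along y than the top view did. The top view's plane fit showed a constant false slope of about 0.007, present whether or not I was pressing, so I took the board to be level.
- **Bystanders:** none was touched. The stone and tin look unmoved in the pictures; I did not measure them again or look at the jar at the end.

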